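Sweep descaling tablets through the gate into the hopper

ROBOT

A 7-joint arm with a two-finger parallel gripper is mounted at the origin on the work surface. World frame = base frame: x ahead of the robot, y to its left, z up, the work surface at z = 0. Lengths are in mm, angles in rad, forces in N, time in s.
With the tool pointing down it reaches from about 400 to 875 mm from the base axis. Payload 4.4 kg.
Tool frame: the origin (TCP) lies at the very end of the fingers, on their centre line; the grasp point (between the pads) lies 19 mm behind it; z points along the fingers, y is the line along which they close (so a half turn about z gives the same grasp; the last joint's range is limited). The gripper opens to 85 mm and grips with 20 to 120 N. Pads are 22 mm wide; open, the fingers measure 114 mm over their backs; the gripper's body (76 mm by 85 mm) begins 54 mm behind the grasp point. The pads swing forward as they close: fully open they stand 13 mm farther back than shut.
Start: joints at [-1.317, 0.628, 0.038, 1.517, -0.027, 0.996, -0.02], TCP at [204.321, 617.066, 231.313] pointing down, gripper open.
Joint ranges: [-3.06, 3.06], [-0.37, 2.12], [-1.25, 1.32], [0.18, 2.47], [-1.1, 4.24], [0.23, 1.98], [-2.94, 2.94]. Speed limits (rad/s): [2.57, 2.57, 3.14, 3.14, 3.14, 3.14, 3.14].

INTERFACE

Orientations are given as [roll, pitch, yaw] about the fixed x, y, z axes, in that order (R = Rz(yaw) Ry(pitch) Rx(roll)).
In Python, from cell import monitor, viewer, workorder gives the robot as it stands.
- The arm moves only by the tool arm_command, never from a script. Its argument "series" is one flat list of numbers, 5 for each row, row after row: the opening in per cent of the stroke, from 0 (shut) to 100 (fully open), then the shift along the tool's x, y, z in cm, then the turn about the tool's z in degrees. In form: [claw, x, y, z, roll, claw, x, y, z, roll, ...]. A call has exactly 5 rows; each row is the pose to reach, as a shift and turn from the pose commanded when the call began, along the tool's axes at that moment; what a row does not reach only later rows make up. A row lasts 1/12 s, in which the tool goes at most 41.7 mm and 7.16 degrees, less where a joint would pass 70% of its speed; a pose out of reach is approached as far as the arm can. A call with a gripper value outside its range is refused whole. The fingers move at their own pace and stop on an object; the grip force is fixed at half the most. Time passes only in rows, so rows that repeat a pose let the fingers close, or fill a call up. It gives the time, the measured TCP pose, the force, the opening and the grip force at its end, in the units of the state.
- monitor.read_state(): the state, without advancing time (a new reading comes with each control period).
- viewer.get_image(name): name is "scene" or "top" or "wrist"; returns (picture, depth): 480x640x3 uint8, red, green, blue; 480x640 float32, mm along the optical axis (not along the pixel's ray), 0 where there is no reading.
- viewer.camera_model(name): a dict with "mtx" (3x3 intrinsics, pixels), "R" (3x3) and "t" (3): a world point X has camera coordinates R X + t. Camera axes: x right, y down, z forward; pixel columns grow to the right and rows downward; lengths in mm; the calibration is good to about 2 mm. The wrist camera is an equidistant fisheye: a pixel r from the principal point sees the ray r / f radians off the axis. A picture is of the moment at which its call begins: read the wrist's pose just before it. camera_model takes no time and is no camera call; for the wrist camera it gives the pose at the moment of the call.
- workorder.finish_job(): hands the job in; it is judged then, once.
The state is a dict: "clock": time; "qpos": joint angles; "qd": joint speeds; "tau": joint torques, N m; "eef_pos": TCP position; "tool_rot": TCP orientation; "force": force on the tool from outside, world axes, zero at the start; "torque": the same for the moment, N m; "width": finger opening in mm; "gripper_force": force on a finger pad.
Only numpy, scipy, OpenCV 4.12 (cv2) and the standard library are available. Lean on these libraries where they do the work, as an engineer would, in place of code of your own. Each camera call takes 0.05 s, during which the arm holds its last target. There are 200 camera calls.

TASK

Load the descaler hopper: with a fingertip, sweep the three white tablets across the blue tray and through the narrow gate so that they drop into the white hopper one at a time, each before the next. Only push them along the tray floor, never pick them up or carry them over a rim, and leave the coffee jar, milk pitcher, scoop and coaster where they stand.

Things in the scene. Friction and masses are not known exactly. Their poses are not given: they have to be found in the camera images.
- tray: Fixed blue tablet tray with white rims and hopper, 220 (its x) by 270 mm (its y), 72 mm high. z up; +y points through the gate to the hopper. Origin on the ledge, under x = y = 0. Flat floor 60 mm up; inside the rims it spans x -105..105, y -135..0 mm, then two straight funnel walls narrow it to x = +-22 mm at y = 59 mm (the gate). Rims stand 12 mm above the floor, 5-6 mm thick.
- gate (a point): Middle of the gate, on the tray floor (tray x = 0, y = 62 mm): an opening 44 mm wide between posts 6 mm thick, so two tablets cannot pass side by side. The floor ends at tray y = 65 mm, 3 mm past this point; a tablet whose centre passes that edge tips down into the hopper. Axes as the tray's.
- hopper (a point): The hopper: an open-topped white square well 60 by 60 mm inside (tray x -30 to 30, y 65 to 125 mm), right behind the gate. This point is the middle of its grey bottom, 55 mm below the tray floor; the walls on its other three sides rise 12 mm above the tray floor.
- tablet_a: One round white descaling tablet lying flat on the blue tray floor: disc 32 mm across, 9 mm thick, about 18 g, loose. Origin at its centre, 4.5 mm above the tray floor at the start. The three are alike, at least 5 mm apart at the start; its yaw means nothing.
- tablet_b: A second round white descaling tablet lying flat on the blue tray floor: disc 32 mm across, 9 mm thick, about 18 g, loose. Origin at its centre, 4.5 mm above the tray floor at the start. The three are alike, at least 5 mm apart at the start; its yaw means nothing.
- tablet_c: A third round white descaling tablet lying flat on the blue tray floor: disc 32 mm across, 9 mm thick, about 18 g, loose. Origin at its centre, 4.5 mm above the tray floor at the start. The three are alike, at least 5 mm apart at the start; its yaw means nothing.
- coffee_jar: Closed brown glass coffee jar with black lid, 80 mm across, 125 mm high, 0.45 kg, loose, beyond the tray end opposite the hopper. Origin at the centre of its underside. Not to be disturbed.
- milk_pitcher: Stainless milk pitcher, 84 mm across and 95 mm high, handle reaching 72 mm from its axis along its +x, 0.3 kg, loose, beyond the hopper. Origin at the centre of its underside. Not to be disturbed.
- scoop: Pink plastic coffee scoop lying beside the tray: cup 44 mm across and 26 mm high, handle reaching 102 mm from the cup's middle along its -x. Loose, 30 g. Origin under the middle of the cup. Not to be disturbed.
- coaster: Square blue ceramic coaster, 90 by 90 by 8 mm, loose on the ledge beside the tray. Origin at the centre of its underside. Not to be disturbed.
Things that resemble listed ones, but are neither listed nor needed, are in the scene too. What is shaped like the tablet_a but turquoise or yellow is not meant.

How it is judged:
By the outcome, as a careful person would: the job done as asked, in the order asked, and still so for the second after the job is handed in, with the robot touching nothing.
It also fails if it takes over 61 s, if anything falls off the work surface, if the arm or the gripper's body presses on something with over 40 N, if the wrist force passes 120 N, or if a joint passes its speed limit or range.

## Working session

There is one attempt and no reset: what is moved stays moved. The work goes in short steps, Python scripts to look and compute and a tool call to move; the robot and the scene stay as the last step left them, time stands still between calls to the robot, and variables do not carry over. Pictures are saved under pics/ and viewed, at most 10 in all, crops included, and the job is handed in when it is done.

Besides the shell and the picture viewer there is one more tool, called after "Emit:" as name(argument=value, ...) on one line, values as JSON. arm_command: Moves the arm, as the interface text tells. Its arguments: {"type":"object","properties":{"series":{"type":"array","items":{"type":"number"}}},"required":["series"]}

```bash
mkdir -p pics; python3 - <<'E'
from cell import monitor, viewer
import cv2,numpy as np
s=monitor.read_state();print({k:np.round(v,3).tolist() for k,v in s.items() if k in('clock','eef_pos','tool_rot','width','force')})
for n in('scene','top'):
    im,d=viewer.get_image(n);cv2.imwrite(f'pics/{n}0.png',im[:,:,::-1]);np.save(f'{n}d.npy',d)
    m=viewer.camera_model(n);print(n,{k:np.round(v,3).tolist() for k,v in m.items()})
E
```

```text
{'clock': 0.0, 'eef_pos': [204.098, 616.423, 230.365], 'tool_rot': [-3.14, 0.0, 2.822], 'force': [0.018, -0.339, -0.752], 'width': 85.286}
scene {'mtx': [[556.119, 0.0, 323.492], [0.0, 556.119, 237.382], [0.0, 0.0, 1.0]], 'R': [[0.826, 0.564, 0.009], [0.4, -0.575, -0.713], [-0.397, 0.593, -0.701]], 't': [-510.975, -173.286, 1248.243]}
top {'mtx': [[443.843, 0.0, 324.354], [0.0, 443.843, 238.483], [0.0, 0.0, 1.0]], 'R': [[0.021, -0.999, 0.041], [-0.99, -0.027, -0.141], [0.142, -0.037, -0.989]], 't': [5.442, 620.205, 783.779]}
```

View pics/top0.png

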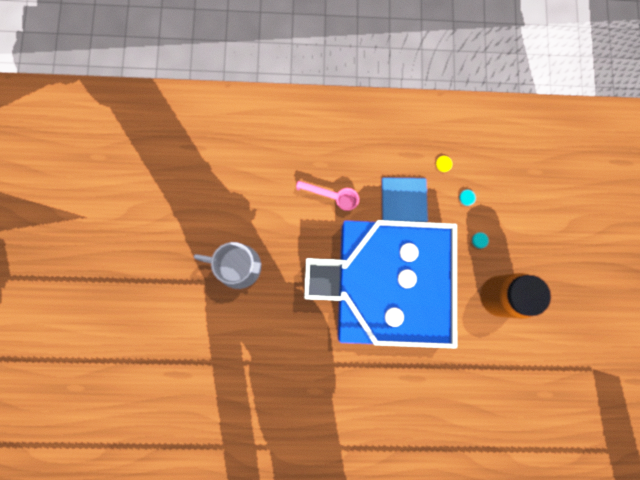

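View pics/scene0.png

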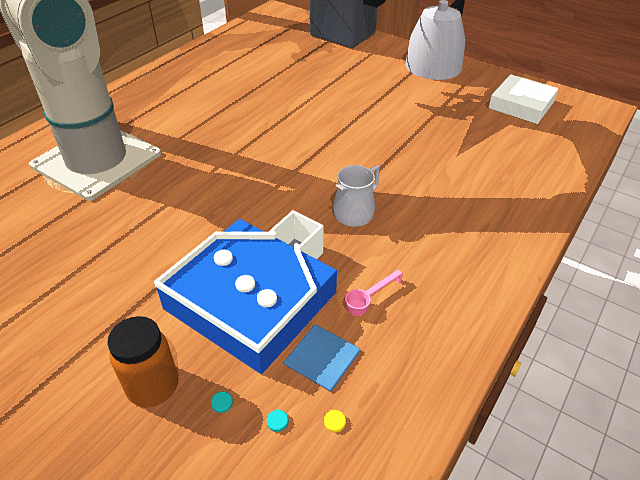

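The top view shows three white tablets at about (409,252), (407,279) and (395,317). The gate is near (345,280) and the hopper at (325,280). The jar is at (527,295) and the pitcher at (235,265). I'll take a closer crop and measure.

```bash
cat > h.py <<'E'
import numpy as np,cv2
from cell import monitor,viewer
def ray(px,z,n='top'):
    m=viewer.camera_model(n);R=np.array(m['R']);t=np.array(m['t']);C=-R.T@t
    d=R.T@np.linalg.inv(m['mtx'])@np.array([*px,1.]);return C+d*(z-C[2])/d[2]
def white(im):
    im=im.astype(int);return ((im.min(2)>150)&(np.ptp(im,axis=2)<60)).astype(np.uint8)
def tablets(im):
    n,l,s,c=cv2.connectedComponentsWithStats(white(im))
    return [(c[i],s[i,4]) for i in range(1,n) if 120<s[i,4]<500 and 300<c[i][0]<460 and 215<c[i][1]<350]
E
python3 - <<'E'
from h import *
im=cv2.imread('pics/top0.png')[:,:,::-1]
for c,a in tablets(im): print(np.round(c,1),a,np.round(ray(c,69),1))
cv2.imwrite('pics/crop.png',cv2.resize(im[210:360,295:465,::-1],None,fx=4,fy=4,interpolation=cv2.INTER_CUBIC))
E
```

```text
[408.7 252. ] 274 [ 595.6 -132.2   69. ]
[406.9 278.4] 274 [ 547.7 -128.7   69. ]
[394.  316.9] 287 [ 479.2 -105.3   69. ]
```

View pics/crop.png

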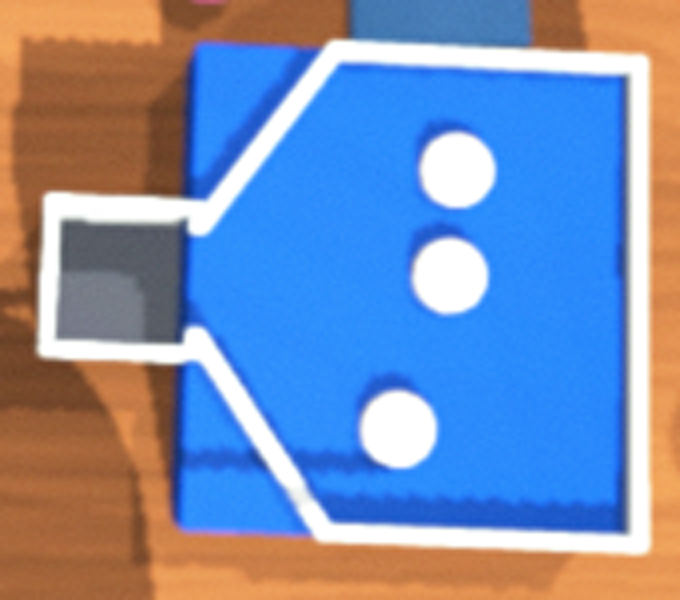

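```bash
cat >> h.py <<'E'
P=[(648,57,72),(649,551,72),(44,192,72),(38,355,72),(195,43,60),(178,527,60)]
T=np.array([(110,-140),(-110,-140),(35.5,130),(-35.5,130),(110,65),(-110,65)],float)
def fit():
    W=np.array([ray((295+(u+.5)/4-.5,210+(v+.5)/4-.5),z)[:2] for u,v,z in P])
    a=T-T.mean(0);b=W-W.mean(0);U,_,V=np.linalg.svd(a.T@b);R=(U@V).T
    o=W.mean(0)-R@T.mean(0);return R,o,W-(T@R.T+o)
E
python3 - <<'E'
from h import *
R,o,e=fit();print(np.degrees(np.arctan2(R[1,0],R[0,0])),o,np.round(e,1).tolist())
for p in[(595.6,-132.2),(547.7,-128.7),(479.2,-105.3)]:print(np.round(R.T@(np.array(p)-o),1))
print('gate',R@[0,62]+o)
for px,z in(((235,262),95),((527,295),125)):print(np.round(R.T@(ray(px,z)[:2]-o),0))
q=np.array(monitor.read_state()['qpos']);print(q)
E
```

```text
-1.1080514576979923 [541.81625296 -76.59767855] [[0.4, -1.6], [-0.6, -1.6], [0.6, 1.5], [-0.6, 0.8], [-0.8, 0.4], [1.1, 0.4]]
[ 54.8 -54.6]
[  6.9 -52. ]
[-62.  -29.9]
gate [543.01520529 -14.60927227]
[ 21. 252.]
[ -16. -243.]
[-1.31676024  0.62925605  0.03844547  1.51824524 -0.02699677  0.99630183
 -0.02001108]
```

```bash
cat >> h.py <<'E'
import json
def series(rows,save=True):
    """rows: list of (claw, x,y,z world mm, yaw deg) ; prints calls of 5"""
    c=json.load(open('cmd.json'))  # x,y,z,yaw(deg)
    while len(rows)%5: rows=rows+[rows[-1]]
    for i in range(0,len(rows),5):
        x0=np.array(c[:3]);y=np.radians(c[3]);B=np.array([[np.cos(y),np.sin(y),0],[np.sin(y),-np.cos(y),0],[0,0,-1]]);out=[]
        for r in rows[i:i+5]:
            s=np.round(B.T@(np.array(r[1:4])-x0)/10,1)+0.;t=np.round(c[3]-r[4])+0.;out+=[r[0],*s.tolist(),float(t)]
        print(out);c=[*(x0+B@(s*10)),c[3]-t]
    print('cmd end',np.round(c,1))
    if save: json.dump([float(v) for v in c],open('cmd.json','w'))
R_,o_,_e=fit()
def tw(p): return R_@np.array(p,float)+o_
TY=-1.1+90
E
python3 - <<'E'
from h import *
json.dump([204.321,617.066,231.313,161.69],open('cmd.json','w'))
d=np.load('scened.npy');m=viewer.camera_model('scene');R=np.array(m['R']);t=np.array(m['t'])
for n,(u,v) in dict(kettle=(437,45),lid=(445,10),box=(343,15),boxtop=(340,4),white=(525,95)).items():
    z=d[v,u];print(n,np.round(R.T@(np.linalg.inv(m['mtx'])@[u,v,1]*z-t)))
e=tw((7,-86));r1,a1=np.hypot(*e),np.arctan2(e[1],e[0]);r0,a0=np.hypot(204.3,617.1),np.arctan2(617.1,204.3)
rows=[(16,*( (r0+(r1-r0)*f)*np.array([np.cos(a0+(a1-a0)*f),np.sin(a0+(a1-a0)*f)])),231.3 if f<.85 else 231.3-100*(f-.85)/.15,161.69+(TY-161.69)*f) for f in np.arange(1,26)/25]
series(rows)
E
```

```text
kettle [450. 776.  94.]
lid [433. 834. 163.]
box [147. 789.  95.]
boxtop [134. 791. 123.]
white [708. 764.  38.]
[16, -4.0, -0.4, 0.0, 3.0, 16, -7.9, -1.1, 0.0, 6.0, 16, -11.8, -2.0, 0.0, 9.0, 16, -15.5, -3.2, 0.0, 12.0, 16, -19.2, -4.6, 0.0, 15.0]
[16, -3.9, -0.6, 0.0, 2.0, 16, -7.7, -1.4, 0.0, 5.0, 16, -11.4, -2.5, 0.0, 8.0, 16, -15.0, -3.8, 0.0, 11.0, 16, -18.5, -5.3, 0.0, 14.0]
[16, -3.8, -0.9, 0.0, 3.0, 16, -7.4, -1.9, 0.0, 6.0, 16, -10.9, -3.2, 0.0, 9.0, 16, -14.4, -4.7, 0.0, 12.0, 16, -17.7, -6.4, 0.0, 15.0]
[16, -3.6, -1.0, 0.0, 3.0, 16, -7.1, -2.2, 0.0, 5.0, 16, -10.5, -3.6, 0.0, 8.0, 16, -13.8, -5.3, 0.0, 11.0, 16, -16.9, -7.1, 0.0, 14.0]
[16, -3.4, -1.2, 0.0, 3.0, 16, -6.7, -2.6, 2.0, 6.0, 16, -9.9, -4.2, 4.7, 9.0, 16, -13.0, -6.0, 7.3, 12.0, 16, -16.0, -7.9, 10.0, 15.0]
cmd end [ 547.4 -163.1  131.3   88.7]
```

Emit:
arm_command(series=[16,-4.0,-0.4,0.0,3.0,16,-7.9,-1.1,0.0,6.0,16,-11.8,-2.0,0.0,9.0,16,-15.5,-3.2,0.0,12.0,16,-19.2,-4.6,0.0,15.0])

```text
clock: 0.52
eef_pos: [373.5, 511.9, 230.8]
tool_rot: [-3.141, 0.0, 2.558]
force: [0.1, 0.0, 0.2]
width: 25.4
gripper_force: 0.0
```

Emit:
arm_command(series=[16,-3.9,-0.6,0.0,2.0,16,-7.7,-1.4,0.0,5.0,16,-11.4,-2.5,0.0,8.0,16,-15.0,-3.8,0.0,11.0,16,-18.5,-5.3,0.0,14.0])

```text
clock: 0.93
eef_pos: [498.7, 365.4, 230.9]
tool_rot: [-3.141, 0.0, 2.313]
force: [0.2, -0.2, -0.2]
width: 13.5
gripper_force: 0.0
```

Emit:
arm_command(series=[16,-3.8,-0.9,0.0,3.0,16,-7.4,-1.9,0.0,6.0,16,-10.9,-3.2,0.0,9.0,16,-14.4,-4.7,0.0,12.0,16,-17.7,-6.4,0.0,15.0])

```text
clock: 1.35
eef_pos: [571.1, 191.6, 230.9]
tool_rot: [-3.141, 0.0, 2.051]
force: [0.8, -0.1, -0.8]
width: 13.7
gripper_force: 0.0
```

Emit:
arm_command(series=[16,-3.6,-1.0,0.0,3.0,16,-7.1,-2.2,0.0,5.0,16,-10.5,-3.6,0.0,8.0,16,-13.8,-5.3,0.0,11.0,16,-16.9,-7.1,0.0,14.0])

```text
clock: 1.77
eef_pos: [586.0, 8.9, 230.9]
tool_rot: [-3.141, 0.0, 1.807]
force: [0.3, -0.2, -0.0]
width: 13.5
gripper_force: 0.0
```

Emit:
arm_command(series=[16,-3.4,-1.2,0.0,3.0,16,-6.7,-2.6,2.0,6.0,16,-9.9,-4.2,4.7,9.0,16,-13.0,-6.0,7.3,12.0,16,-16.0,-7.9,10.0,15.0])

```text
clock: 2.18
eef_pos: [549.0, -158.1, 135.6]
tool_rot: [3.141, 0.0, 1.545]
force: [0.1, -0.1, -0.8]
width: 13.8
gripper_force: 0.0
```

Emit:
arm_command(series=[16,0,0,0,0,16,0,0,0,0,16,0,0,0,0,16,0,0,0,0,16,0,0,0,0])

```text
clock: 2.6
eef_pos: [550.5, -155.0, 137.2]
tool_rot: [3.14, -0.001, 1.551]
force: [-0.3, -0.5, 0.2]
width: 13.5
gripper_force: 0.0
```

```bash
python3 - <<'E'
from h import *
s=monitor.read_state();print(s['eef_pos'],np.degrees(s['tool_rot'][2]),s['qpos'],s['width'],np.round(s['force'],1))
im,d=viewer.get_image('wrist');cv2.imwrite('pics/w1.png',im[:,:,::-1])
E
```

```text
[ 550.53373222 -154.99512154  137.22409168] 88.8397531323485 [ 0.01905065  0.66023492  0.32448094  1.83760197 -0.3128717   0.69241002
  0.50223267] 13.509616644354942 [-0.3 -0.5  0.2]
```

View pics/w1.png

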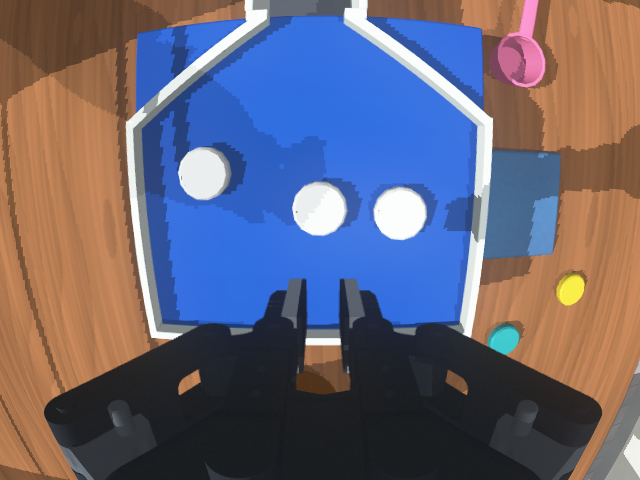

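The wrist view shows tablets at (204,173), (319,208) and (400,213), with the fingertips at (297,285) and (345,285) lined up behind the middle one. I'll refine the tablet positions from this view and plan the first push.

```bash
cat >> h.py <<'E'
def wray(px,z):
    m=viewer.camera_model('wrist');K=np.array(m['mtx']);R=np.array(m['R']);t=np.array(m['t']);C=-R.T@t
    v=(np.array(px)-K[:2,2])/K[0,0];r=np.hypot(*v);d=R.T@np.array([*(v/r*np.sin(r)),np.cos(r)]);return C+d*(z-C[2])/d[2]
def tray(w): return R_.T@(np.array(w)[:2]-o_)
def sync():
    s=monitor.read_state();json.dump([*map(float,s['eef_pos']),float(np.degrees(s['tool_rot'][2]))],open('cmd.json','w'))
def push(pts,D=26,step=6,z=63,claw=16,ease=0):
    """disc-centre path (tray, dense polyline) -> rows; heading = tangent"""
    pts=np.array(pts,float);s=np.r_[0,np.cumsum(np.hypot(*np.diff(pts,axis=0).T))];g=np.gradient(pts,axis=0)
    n=int(np.ceil(s[-1]/step/5)*5);q=np.linspace(0,s[-1],n+1)[1:];rows=[]
    for a in q:
        p=np.array([np.interp(a,s,pts[:,k]) for k in(0,1)]);h=np.array([np.interp(a,s,g[:,k]) for k in(0,1)]);h/=np.hypot(*h)
        w=tw(p-D*h);rows.append((claw,*w,z,-1.1+np.degrees(np.arctan2(h[1],h[0]))))
    return rows
def bez(p0,p1,p2,p3,n=200):
    t=np.linspace(0,1,n)[:,None];return (1-t)**3*np.array(p0)+3*t*(1-t)**2*np.array(p1)+3*t*t*(1-t)*np.array(p2)+t**3*np.array(p3)
E
python3 - <<'E'
from h import *
for n,px,z in(('c',(204,173),69),('b',(319,208),69),('a',(400,213),69),('postL',(267,14),72),('postR',(346,14),72),('backL',(158,325),72),('backR',(463,325),72),('cornL',(134,120),72),('cornR',(490,120),72)):print(n,np.round(tray(wray(px,z)),1))
sync();e=tw((7,-88));print(tray(monitor.read_state()['eef_pos']))
series([(16,*e,z,TY) for z in(110,85,68,63,63)])
p=bez((7,-62),(6,-20),(0,-20),(0,20));p=np.r_[p,np.c_[np.zeros(99),np.linspace(20.5,70,99)]]
series(push(p))
E
```

```text
c [-59.1 -30.4]
b [  8.1 -52. ]
a [ 55.5 -54.8]
postL [-20.9  61.1]
postR [23.4 60.3]
backL [-101.5 -130.1]
backR [ 103.5 -129.1]
cornL [-102.9    4.4]
cornR [108.9   2.8]
[ 10.1091615 -78.3660139]
[16, -1.0, -0.3, 2.7, 0.0, 16, -1.0, -0.3, 5.2, 0.0, 16, -1.0, -0.3, 6.9, 0.0, 16, -1.0, -0.3, 7.4, 0.0, 16, -1.0, -0.3, 7.4, 0.0]
cmd end [ 547.2 -165.1   63.2   88.8]
[16, 0.6, 0.1, 0.0, -2.0, 16, 1.1, 0.1, 0.0, -3.0, 16, 1.6, 0.1, 0.0, -4.0, 16, 2.2, 0.1, 0.0, -5.0, 16, 2.7, 0.1, 0.0, -7.0]
[16, 0.5, 0.1, 0.0, -1.0, 16, 1.1, 0.1, 0.0, -2.0, 16, 1.6, 0.1, 0.0, -2.0, 16, 2.1, 0.0, 0.0, -1.0, 16, 2.6, 0.0, 0.0, 0.0]
[16, 0.6, -0.1, 0.0, 2.0, 16, 1.1, -0.1, 0.0, 3.0, 16, 1.6, -0.2, 0.0, 4.0, 16, 2.2, -0.2, 0.0, 6.0, 16, 2.7, -0.2, 0.0, 6.0]
[16, 0.5, 0.0, 0.0, 1.0, 16, 1.1, 0.0, 0.0, 1.0, 16, 1.6, 0.1, 0.0, 1.0, 16, 2.1, 0.1, 0.0, 1.0, 16, 2.7, 0.1, 0.0, 1.0]
[16, 0.5, 0.0, 0.0, 0.0, 16, 1.0, 0.0, 0.0, 0.0, 16, 1.5, 0.0, 0.0, 0.0, 16, 2.1, 0.0, 0.0, 0.0, 16, 2.6, 0.0, 0.0, 0.0]
cmd end [543.  -32.6  63.2  88.8]
```

Emit:
arm_command(series=[16,-1.0,-0.3,2.7,0.0,16,-1.0,-0.3,5.2,0.0,16,-1.0,-0.3,6.9,0.0,16,-1.0,-0.3,7.4,0.0,16,-1.0,-0.3,7.4,0.0])

```text
clock: 3.07
eef_pos: [546.0, -165.5, 62.0]
tool_rot: [-3.14, -0.001, 1.549]
force: [-0.8, -0.5, 0.1]
width: 14.2
gripper_force: 0.0
```

Emit:
arm_command(series=[16,0.6,0.1,0.0,-2.0,16,1.1,0.1,0.0,-3.0,16,1.6,0.1,0.0,-4.0,16,2.2,0.1,0.0,-5.0,16,2.7,0.1,0.0,-7.0])

```text
clock: 3.48
eef_pos: [548.2, -138.5, 63.2]
tool_rot: [3.141, 0.0, 1.673]
force: [-0.1, -0.6, -0.5]
width: 13.6
gripper_force: 0.1
```

```bash
python3 - <<'E'
from h import *
s=monitor.read_state();print(s['eef_pos'],tray(s['eef_pos']),np.degrees(s['tool_rot'][2]))
im,d=viewer.get_image('wrist');cv2.imwrite('pics/w2.png',im[:,:,::-1])
E
```

```text
[ 548.23917422 -138.46959788   63.1698025 ] [  7.61819571 -61.73614349] 95.8577407847419
```

View pics/w2.png

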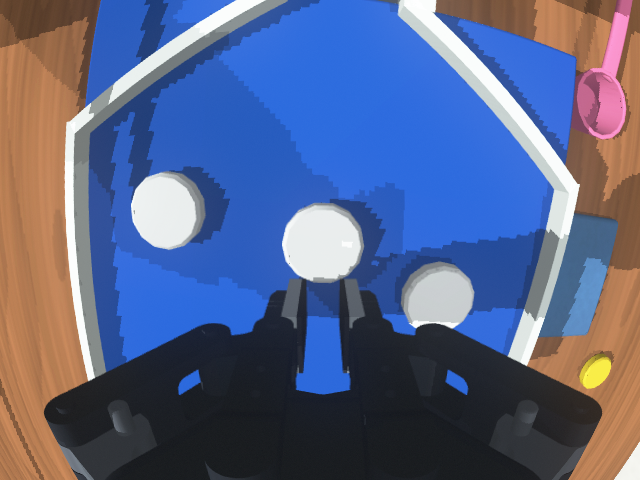

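The tablet sits cradled between the fingertips, centre at (322,243) and just touching; the others are still at (168,210) and (437,297). I'll continue the push.

Emit:
arm_command(series=[16,0.5,0.1,0.0,-1.0,16,1.1,0.1,0.0,-2.0,16,1.6,0.1,0.0,-2.0,16,2.1,0.0,0.0,-1.0,16,2.6,0.0,0.0,0.0])

```text
clock: 3.95
eef_pos: [544.8, -113.2, 62.5]
tool_rot: [-3.141, -0.0, 1.668]
force: [0.4, -0.2, 0.5]
width: 13.5
gripper_force: 0.1
```

Emit:
arm_command(series=[16,0.6,-0.1,0.0,2.0,16,1.1,-0.1,0.0,3.0,16,1.6,-0.2,0.0,4.0,16,2.2,-0.2,0.0,6.0,16,2.7,-0.2,0.0,6.0])

```text
clock: 4.37
eef_pos: [540.3, -86.3, 62.5]
tool_rot: [-3.141, -0.0, 1.564]
force: [-0.0, -0.5, 0.8]
width: 13.6
gripper_force: 0.1
```

Emit:
arm_command(series=[16,0.5,0.0,0.0,1.0,16,1.1,0.0,0.0,1.0,16,1.6,0.1,0.0,1.0,16,2.1,0.1,0.0,1.0,16,2.7,0.1,0.0,1.0])

```text
clock: 4.78
eef_pos: [541.9, -59.7, 62.5]
tool_rot: [3.141, 0.0, 1.548]
force: [-1.3, -0.6, -0.7]
width: 13.6
gripper_force: 0.1
```

```bash
python3 - <<'E'
from h import *
s=monitor.read_state();print(s['eef_pos'],tray(s['eef_pos']),np.degrees(s['tool_rot'][2]))
im,d=viewer.get_image('wrist');cv2.imwrite('pics/w3.png',im[:,:,::-1])
E
```

```text
[541.85228072 -59.71639483  62.53881158] [-0.29042825 16.8788237 ] 88.67143316894324
```

View pics/w3.png

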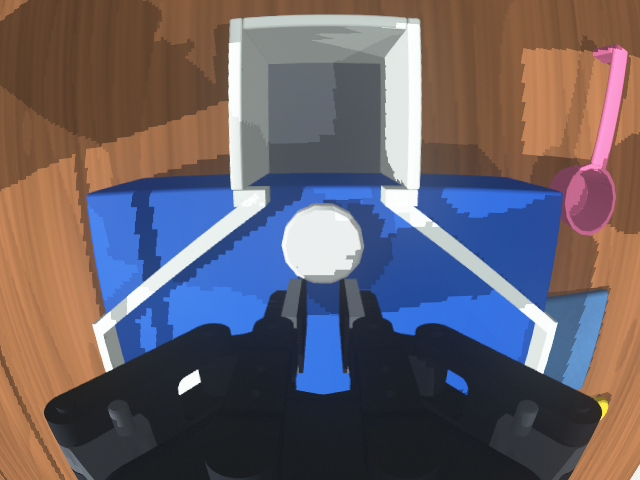

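The tablet is held at (322,243), centred on the gate at about u=325. I'll finish the push and plan the next tablet.

Emit:
arm_command(series=[16,0.5,0.0,0.0,0.0,16,1.0,0.0,0.0,0.0,16,1.5,0.0,0.0,0.0,16,2.1,0.0,0.0,0.0,16,2.8,0.0,0.0,0.0])

```text
clock: 5.25
eef_pos: [542.4, -31.7, 62.6]
tool_rot: [3.142, 0.0, 1.547]
force: [0.9, -0.9, 0.1]
width: 13.6
gripper_force: 0.1
```

```bash
cat > next.py <<'E'
from h import *
import sys
x,y,ang=map(float,sys.argv[1:4])  # disc, initial heading in deg from tray +y toward +x
h=np.array([np.sin(np.radians(ang)),np.cos(np.radians(ang))]);d=np.array([x,y])
s=monitor.read_state();print(tray(s['eef_pos']),s['force'],s['width'])
im,_=viewer.get_image('wrist');w=white(im)[200:290,285:360];print('white near fingers',w.sum())
sync();c=s['eef_pos'];y0=np.degrees(s['tool_rot'][2]);yy=TY-ang
back=np.array(c[:2])+tw((0,-12))-tw((0,0))
a=d-38*h;e=tw(a)
n=int(max(np.ceil(np.hypot(*(e-back))/38),np.ceil(abs(yy-y0)/6.5)))+1
rows=[(16,*(np.array(c[:2])*(1-f)+back*f),z,y0) for f,z in((.5,63),(1,63),(1,95))]
rows+=[(16,*(back+(e-back)*f),105,y0+(yy-y0)*f) for f in np.arange(1,n+1)/n]
rows+=[(16,*e,z,yy) for z in(105,80,66,63)]
series(rows)
p0=d-12*h;p=bez(p0,d+25*h,(0,-20),(0,20));p=np.r_[p,np.c_[np.zeros(99),np.linspace(20.5,71,99)]]
print('push');series(push(p))
E
python3 next.py 55 -55 -35
```

```text
[-0.30583079 44.89237121] [ 0.88374584 -0.8960189   0.0514714 ] 13.628151497546048
white near fingers 4886
[16, -0.8, 0.0, -0.1, 0.0, 16, -1.4, 0.0, -0.1, 0.0, 16, -1.4, 0.0, -3.3, 0.0, 16, -3.1, 1.1, -4.3, -5.0, 16, -4.8, 2.2, -4.3, -10.0]
[16, -1.9, 0.8, 0.0, -5.0, 16, -3.8, 1.6, 0.0, -10.0, 16, -5.6, 2.4, 0.0, -15.0, 16, -7.5, 3.2, 0.0, -20.0, 16, -9.4, 4.0, 0.0, -25.0]
[16, 0.1, 0.0, 0.0, 0.0, 16, 0.1, 0.0, 2.5, 0.0, 16, 0.1, 0.0, 3.9, 0.0, 16, 0.1, 0.0, 4.2, 0.0, 16, 0.1, 0.0, 4.2, 0.0]
cmd end [ 616.6 -163.8   63.4  123.8]
push
[16, 0.5, 0.1, 0.0, -4.0, 16, 1.0, 0.2, 0.0, -7.0, 16, 1.6, 0.3, 0.0, -9.0, 16, 2.1, 0.3, 0.0, -11.0, 16, 2.6, 0.2, 0.0, -12.0]
[16, 0.6, 0.1, 0.0, -1.0, 16, 1.1, 0.1, 0.0, -2.0, 16, 1.6, 0.0, 0.0, -1.0, 16, 2.2, 0.0, 0.0, -1.0, 16, 2.7, -0.1, 0.0, 0.0]
[16, 0.5, 0.0, 0.0, 2.0, 16, 1.1, -0.1, 0.0, 5.0, 16, 1.6, -0.2, 0.0, 8.0, 16, 2.1, -0.3, 0.0, 12.0, 16, 2.7, -0.4, 0.0, 16.0]
[16, 0.6, -0.2, 0.0, 6.0, 16, 1.1, -0.3, 0.0, 11.0, 16, 1.7, -0.5, 0.0, 17.0, 16, 2.3, -0.5, 0.0, 23.0, 16, 2.9, -0.5, 0.0, 29.0]
[16, 0.5, -0.1, 0.0, 2.0, 16, 1.0, -0.1, 0.0, 2.0, 16, 1.6, -0.1, 0.0, 2.0, 16, 2.1, -0.1, 0.0, 2.0, 16, 2.6, 0.0, 0.0, 2.0]
[16, 0.6, 0.0, 0.0, 0.0, 16, 1.1, 0.0, 0.0, 0.0, 16, 1.6, 0.0, 0.0, 0.0, 16, 2.1, 0.0, 0.0, 0.0, 16, 2.7, 0.0, 0.0, 0.0]
cmd end [543.1 -31.3  63.4  88.8]
```

```bash
python3 - <<'E'
from h import *
sync();im,d=viewer.get_image('wrist');cv2.imwrite('pics/w4.png',im[:,:,::-1])
print(tray(monitor.read_state()['eef_pos']),np.round(tray(wray((322,243),69)),1),d[243,322],d[100,322])
E
```

```text
[-0.3637345  46.56409977] [-0.6 73.4] 147.15161 125.31148
```

View pics/w4.png

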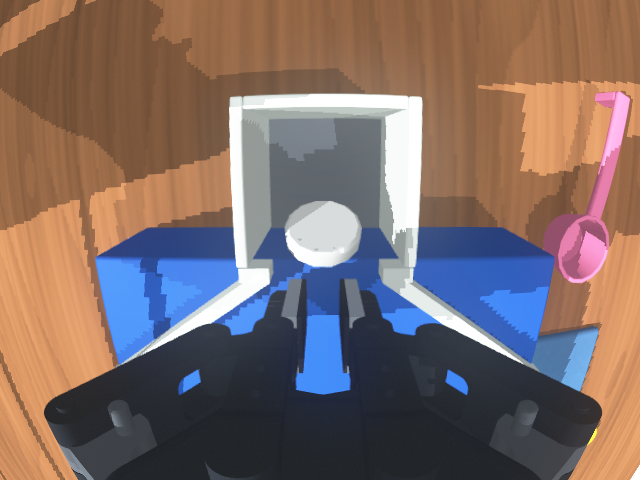

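The tablet has tipped over the edge at (322,235) and is dropping into the hopper. I'll replan the approach from here.

```bash
python3 next.py 55 -55 -35
```

```text
[-0.3637345  46.56409977] [ 0.06845892 -0.21101943 -0.24937101] 13.778729420803208
white near fingers 1083
[16, -0.5, 0.0, -0.1, 0.0, 16, -1.1, 0.0, -0.1, 0.0, 16, -1.1, 0.0, -3.3, 0.0, 16, -2.8, 1.1, -4.3, -5.0, 16, -4.5, 2.2, -4.3, -10.0]
[16, -1.9, 0.8, 0.0, -5.0, 16, -3.8, 1.6, 0.0, -10.0, 16, -5.7, 2.4, 0.0, -15.0, 16, -7.6, 3.2, 0.0, -20.0, 16, -9.5, 4.0, 0.0, -25.0]
[16, 0.0, 0.0, 0.0, 0.0, 16, 0.0, 0.0, 2.5, 0.0, 16, 0.0, 0.0, 3.9, 0.0, 16, 0.0, 0.0, 4.2, 0.0, 16, 0.0, 0.0, 4.2, 0.0]
cmd end [ 617.4 -164.3   63.5  123.8]
push
[16, 0.6, 0.1, 0.0, -4.0, 16, 1.1, 0.2, 0.0, -7.0, 16, 1.6, 0.2, 0.0, -9.0, 16, 2.2, 0.2, 0.0, -11.0, 16, 2.7, 0.2, 0.0, -12.0]
[16, 0.6, 0.0, 0.0, -1.0, 16, 1.1, 0.0, 0.0, -2.0, 16, 1.6, 0.0, 0.0, -1.0, 16, 2.1, 0.0, 0.0, -1.0, 16, 2.7, -0.1, 0.0, 0.0]
[16, 0.5, -0.1, 0.0, 2.0, 16, 1.0, -0.1, 0.0, 5.0, 16, 1.6, -0.2, 0.0, 8.0, 16, 2.1, -0.3, 0.0, 12.0, 16, 2.7, -0.4, 0.0, 16.0]
[16, 0.5, -0.2, 0.0, 6.0, 16, 1.1, -0.4, 0.0, 11.0, 16, 1.7, -0.5, 0.0, 17.0, 16, 2.3, -0.6, 0.0, 23.0, 16, 2.9, -0.6, 0.0, 29.0]
[16, 0.5, 0.0, 0.0, 2.0, 16, 1.0, 0.0, 0.0, 2.0, 16, 1.6, 0.0, 0.0, 2.0, 16, 2.1, 0.0, 0.0, 2.0, 16, 2.6, 0.0, 0.0, 2.0]
[16, 0.6, 0.0, 0.0, 0.0, 16, 1.1, 0.0, 0.0, 0.0, 16, 1.6, 0.0, 0.0, 0.0, 16, 2.2, 0.0, 0.0, 0.0, 16, 2.7, 0.0, 0.0, 0.0]
cmd end [542.5 -31.4  63.5  88.8]
```

Emit:
arm_command(series=[16,-0.5,0.0,-0.1,0.0,16,-1.1,0.0,-0.1,0.0,16,-1.1,0.0,-3.3,0.0,16,-2.8,1.1,-4.3,-5.0,16,-4.5,2.2,-4.3,-10.0])

```text
clock: 5.82
eef_pos: [564.9, -78.6, 108.1]
tool_rot: [3.138, 0.002, 1.727]
force: [0.1, -1.1, -0.8]
width: 13.6
gripper_force: 0.0
```

Emit:
arm_command(series=[16,-1.9,0.8,0.0,-5.0,16,-3.8,1.6,0.0,-10.0,16,-5.7,2.4,0.0,-15.0,16,-7.6,3.2,0.0,-20.0,16,-9.5,4.0,0.0,-25.0])

```text
clock: 6.23
eef_pos: [617.1, -168.1, 105.6]
tool_rot: [-3.141, 0.001, 2.161]
force: [0.4, 0.4, -0.9]
width: 13.8
gripper_force: 0.0
```

Emit:
arm_command(series=[16,0.0,0.0,0.0,0.0,16,0.0,0.0,2.5,0.0,16,0.0,0.0,3.9,0.0,16,0.0,0.0,4.2,0.0,16,0.0,0.0,4.2,0.0])

```text
clock: 6.65
eef_pos: [615.7, -165.7, 62.4]
tool_rot: [-3.139, -0.002, 2.157]
force: [0.2, 0.6, 0.1]
width: 13.6
gripper_force: 0.0
```

```bash
python3 - <<'E'
from h import *
im,d=viewer.get_image('wrist');im2,d2=viewer.get_image('top')
cv2.imwrite('pics/w5.png',np.hstack([cv2.resize(im,(480,360)),cv2.resize(im2[210:360,295:428],(319,360))])[:,:,::-1])
s=monitor.read_state();print(tray(s['eef_pos']),s['eef_pos'],np.degrees(s['tool_rot'][2]))
E
```

```text
[ 77.31985011 -87.71788374] [ 617.42536138 -165.79436613   64.17548125] 123.63954131728876
```

View pics/w5.png

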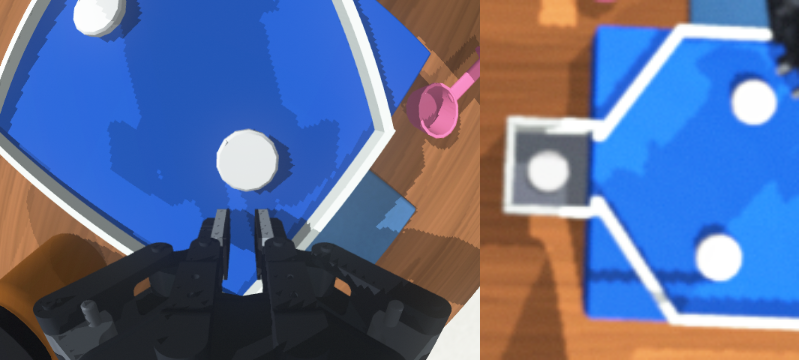

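The first tablet lies flat in the hopper, at (548,171) in the right panel. The second is ahead of the fingertips. I'll push it now.

Emit:
arm_command(series=[16,0.6,0.1,0.0,-4.0,16,1.1,0.2,0.0,-7.0,16,1.6,0.2,0.0,-9.0,16,2.2,0.2,0.0,-11.0,16,2.7,0.2,0.0,-12.0])

```text
clock: 7.17
eef_pos: [603.9, -141.5, 64.3]
tool_rot: [3.141, 0.001, 2.37]
force: [0.4, -0.2, 0.6]
width: 13.7
gripper_force: 0.1
```

Emit:
arm_command(series=[16,0.6,0.0,0.0,-1.0,16,1.1,0.0,0.0,-2.0,16,1.6,0.0,0.0,-1.0,16,2.1,0.0,0.0,-1.0,16,2.7,-0.1,0.0,0.0])

```text
clock: 7.58
eef_pos: [583.7, -123.4, 63.6]
tool_rot: [3.141, 0.0, 2.367]
force: [0.3, -0.6, 1.0]
width: 13.5
gripper_force: 0.1
```

Emit:
arm_command(series=[16,0.5,-0.1,0.0,2.0,16,1.0,-0.1,0.0,5.0,16,1.6,-0.2,0.0,8.0,16,2.1,-0.3,0.0,12.0,16,2.7,-0.4,0.0,16.0])

```text
clock: 8.0
eef_pos: [561.3, -107.5, 63.5]
tool_rot: [-3.141, 0.0, 2.084]
force: [-0.2, -0.5, -0.4]
width: 14.0
gripper_force: 0.1
```

Emit:
arm_command(series=[16,0.5,-0.2,0.0,6.0,16,1.1,-0.4,0.0,11.0,16,1.7,-0.5,0.0,17.0,16,2.3,-0.6,0.0,23.0,16,2.9,-0.6,0.0,29.0])

```text
clock: 8.42
eef_pos: [541.4, -85.3, 63.6]
tool_rot: [-3.141, 0.0, 1.576]
force: [0.7, -0.6, -0.2]
width: 13.8
gripper_force: 0.0
```

```bash
cat > chk.py <<'E'
from h import *
s=monitor.read_state();im,d=viewer.get_image('wrist')
n,l,st,c=cv2.connectedComponentsWithStats(white(im))
print(tray(s['eef_pos']),np.degrees(s['tool_rot'][2]),s['eef_pos'],np.round(s['force'],1))
for i in range(1,n):
    if st[i,4]>800: print(np.round(c[i]),st[i].tolist(),np.round(tray(wray(c[i],69)),1))
E
python3 chk.py
```

```text
[-0.20686968 -8.66331429] 90.29370790186408 [541.44189131 -85.2553724   63.56377759] [ 0.7 -0.6 -0.2]
[187. 174.] [81, 0, 189, 372, 6310] [-54.2  45.9]
[455. 160.] [386, 0, 181, 372, 10265] [48.  53.6]
[327.  65.] [298, 37, 59, 58, 2584] [-1.3 86.3]
[321. 242.] [283, 204, 78, 76, 4662] [-2.2 20.1]
[178. 324.] [157, 308, 53, 38, 1033] [-64.3 -19.1]
```

Emit:
arm_command(series=[16,0.5,0.0,0.0,2.0,16,1.0,0.0,0.0,2.0,16,1.6,0.0,0.0,2.0,16,2.1,0.0,0.0,2.0,16,2.6,0.0,0.0,2.0])

```text
clock: 8.88
eef_pos: [541.9, -58.8, 63.5]
tool_rot: [3.142, -0.0, 1.549]
force: [1.3, -0.3, 0.6]
width: 13.9
gripper_force: 0.0
```

Emit:
arm_command(series=[16,0.6,0.0,0.0,0.0,16,1.1,0.0,0.0,0.0,16,1.6,0.0,0.0,0.0,16,2.2,0.0,0.0,0.0,16,2.9,0.0,0.0,0.0])

```text
clock: 9.3
eef_pos: [542.6, -30.2, 63.6]
tool_rot: [3.142, 0.0, 1.547]
force: [0.4, 0.6, 0.0]
width: 13.4
gripper_force: 0.0
```

```bash
python3 chk.py; python3 chk.py|tail -4; python3 next.py -60.5 -30 48
```

```text
[-0.1596496  46.44208979] 88.6535631623652 [542.5547276  -30.16118593  63.55850523] [0.4 0.6 0. ]
[335. 203.] [119, 92, 415, 277, 14390] [ 4.4 90.7]
[323. 169.] [294, 140, 59, 59, 2701] [-1.000e-01  1.035e+02]
[322. 241.] [283, 203, 78, 78, 4782] [-0.4 75.9]
[-0.22766743 48.74012426] 88.78377487691101 [542.53116174 -27.86226585  63.41375101] [0.1 1.4 0.8]
[337. 201.] [132, 98, 386, 262, 15878] [ 5.  90.8]
[323. 174.] [294, 144, 60, 60, 2799] [1.00e-01 1.01e+02]
[323. 229.] [288, 211, 70, 38, 2270] [-0.1 80. ]
[-0.23727344 48.06708955] [ 1.31508895 -0.87044031 -0.28283995] 13.486078304573994
white near fingers 1520
[16, -0.5, 0.0, 0.0, 0.0, 16, -1.1, 0.0, 0.0, 0.0, 16, -1.1, 0.0, -3.2, 0.0, 16, -2.1, -1.0, -4.2, 5.0, 16, -3.1, -2.0, -4.2, 11.0]
[16, -1.2, -0.7, 0.0, 5.0, 16, -2.4, -1.5, 0.0, 10.0, 16, -3.6, -2.3, 0.0, 16.0, 16, -4.8, -3.0, 0.0, 21.0, 16, -6.0, -3.8, 0.0, 26.0]
[16, -1.4, -0.2, 0.0, 6.0, 16, -2.8, -0.4, 0.0, 11.0, 16, -2.8, -0.4, 0.0, 11.0, 16, -2.8, -0.4, 2.5, 11.0, 16, -2.8, -0.4, 3.9, 11.0]
[16, 0.0, 0.0, 0.3, 0.0, 16, 0.0, 0.0, 0.3, 0.0, 16, 0.0, 0.0, 0.3, 0.0, 16, 0.0, 0.0, 0.3, 0.0, 16, 0.0, 0.0, 0.3, 0.0]
cmd end [ 451.5 -130.2   63.5   40.8]
push
[16, 0.6, -0.2, 0.0, 5.0, 16, 1.2, -0.3, 0.0, 10.0, 16, 1.9, -0.4, 0.0, 14.0, 16, 2.5, -0.3, 0.0, 17.0, 16, 3.0, -0.2, 0.0, 19.0]
[16, 0.6, -0.1, 0.0, 1.0, 16, 1.2, -0.1, 0.0, 1.0, 16, 1.8, 0.0, 0.0, 0.0, 16, 2.4, 0.1, 0.0, -3.0, 16, 3.0, 0.2, 0.0, -8.0]
[16, 0.6, 0.3, 0.0, -7.0, 16, 1.3, 0.6, 0.0, -17.0, 16, 2.0, 0.9, 0.0, -28.0, 16, 2.8, 1.0, 0.0, -40.0, 16, 3.5, 0.9, 0.0, -49.0]
[16, 0.6, 0.3, 0.0, -8.0, 16, 1.2, 0.3, 0.0, -10.0, 16, 1.8, 0.2, 0.0, -10.0, 16, 2.4, 0.1, 0.0, -10.0, 16, 3.0, 0.0, 0.0, -10.0]
[16, 0.6, 0.0, 0.0, 0.0, 16, 1.1, 0.0, 0.0, 0.0, 16, 1.7, 0.0, 0.0, 0.0, 16, 2.3, 0.0, 0.0, 0.0, 16, 2.9, 0.0, 0.0, 0.0]
cmd end [542.9 -31.8  63.5  88.8]
```

```bash
sed -i "s/a=d-38\*h/a=d-33*h/; s/^p0=.*/p0=d-7*h;p=bez(p0,d+15*h,(-3,18),(0,42));p=np.r_[p,np.c_[np.zeros(99),np.linspace(42.3,72,99)]]/" next.py; python3 next.py -60.5 -30 32
```

```text
[-0.18979882 47.11132403] [ 0.31505139  0.19326678 -0.15703756] 13.760612379766448
white near fingers 1054
[16, -0.5, 0.0, 0.1, 0.0, 16, -1.1, 0.0, 0.1, 0.0, 16, -1.1, 0.0, -3.1, 0.0, 16, -2.7, -1.3, -4.1, 5.0, 16, -4.2, -2.6, -4.1, 11.0]
[16, -1.8, -0.9, 0.0, 5.0, 16, -3.6, -1.9, 0.0, 10.0, 16, -5.4, -2.9, 0.0, 16.0, 16, -7.1, -3.9, 0.0, 21.0, 16, -7.1, -3.9, 0.0, 21.0]
[16, 0.0, 0.0, 2.5, 0.0, 16, 0.0, 0.0, 3.9, 0.0, 16, 0.0, 0.0, 4.2, 0.0, 16, 0.0, 0.0, 4.2, 0.0, 16, 0.0, 0.0, 4.2, 0.0]
cmd end [ 462.4 -132.7   62.5   56.7]
push
[16, 0.5, -0.2, 0.0, 6.0, 16, 1.1, -0.3, 0.0, 10.0, 16, 1.6, -0.3, 0.0, 12.0, 16, 2.1, -0.2, 0.0, 13.0, 16, 2.7, -0.1, 0.0, 13.0]
[16, 0.5, 0.0, 0.0, 1.0, 16, 1.0, 0.0, 0.0, 1.0, 16, 1.5, 0.0, 0.0, 1.0, 16, 2.1, 0.0, 0.0, 0.0, 16, 2.6, 0.0, 0.0, 0.0]
[16, 0.5, 0.1, 0.0, -1.0, 16, 1.1, 0.1, 0.0, -2.0, 16, 1.6, 0.1, 0.0, -4.0, 16, 2.1, 0.2, 0.0, -5.0, 16, 2.7, 0.2, 0.0, -8.0]
[16, 0.5, 0.2, 0.0, -3.0, 16, 1.0, 0.3, 0.0, -8.0, 16, 1.6, 0.5, 0.0, -15.0, 16, 2.3, 0.8, 0.0, -25.0, 16, 3.0, 1.0, 0.0, -37.0]
[16, 0.5, 0.0, 0.0, 0.0, 16, 1.1, 0.0, 0.0, 0.0, 16, 1.6, 0.0, 0.0, 0.0, 16, 2.1, 0.0, 0.0, 0.0, 16, 2.6, 0.0, 0.0, 0.0]
cmd end [543.1 -31.1  62.5  88.7]
```

Emit:
arm_command(series=[16,-0.5,0.0,0.1,0.0,16,-1.1,0.0,0.1,0.0,16,-1.1,0.0,-3.1,0.0,16,-2.7,-1.3,-4.1,5.0,16,-4.2,-2.6,-4.1,11.0])

```text
clock: 9.92
eef_pos: [517.6, -73.4, 106.8]
tool_rot: [3.136, -0.0, 1.352]
force: [-0.4, -0.7, -0.3]
width: 13.3
gripper_force: 0.0
```

Emit:
arm_command(series=[16,-1.8,-0.9,0.0,5.0,16,-3.6,-1.9,0.0,10.0,16,-5.4,-2.9,0.0,16.0,16,-7.1,-3.9,0.0,21.0,16,-7.1,-3.9,0.0,21.0])

```text
clock: 10.33
eef_pos: [458.9, -137.4, 104.8]
tool_rot: [-3.141, 0.003, 0.979]
force: [-0.4, -0.7, 0.3]
width: 13.7
gripper_force: 0.0
```

```bash
python3 - <<'E'
from h import *
im,d=viewer.get_image('wrist');im2,d2=viewer.get_image('top')
cv2.imwrite('pics/w6.png',np.hstack([cv2.resize(im,(480,360)),cv2.resize(im2[210:360,295:428],(319,360))])[:,:,::-1])
E
python3 chk.py
```

```text
[-78.80146564 -59.17454666] 56.567422467399 [ 461.88520897 -134.23730177  104.69204702] [ 0.7  1.  -0.8]
[249. 128.] [202, 0, 102, 297, 5365] [-69.7  21.5]
[583. 184.] [465, 0, 175, 339, 4130] [ 75.  -96.3]
[323. 204.] [291, 172, 65, 64, 3199] [-59.6 -29. ]
[326. 359.] [305, 323, 45, 68, 966] [-105.1 -104.8]
[  9. 389.] [0, 354, 28, 65, 985] [-367.5  -14.2]
```

View pics/w6.png

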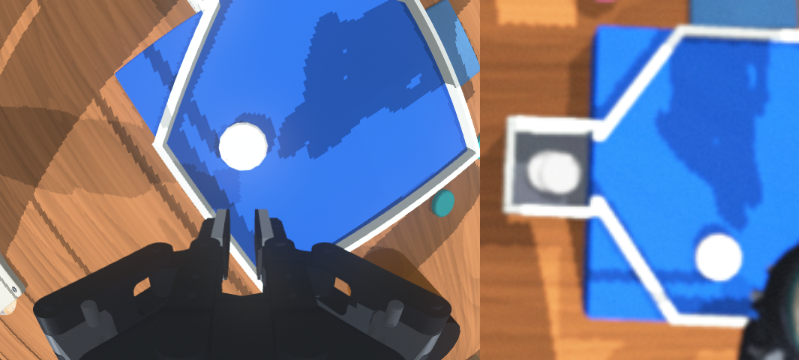

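Two tablets are in the hopper, at (552,172) in the right panel. The third is straight ahead of the fingertips at (243,147) in the wrist panel.

```bash
python3 - <<'E'
from h import *
sync();c=json.load(open('cmd.json'));h=np.array([np.sin(np.radians(32.4)),np.cos(np.radians(32.4))]);d=np.array([-60,-29.5])
e=tw(d-32*h);series([(16,*e,z,c[3]) for z in(105,85,68,63,63)])
p=bez(d-6*h,d+18*h,(-4,4),(0,44),400);p=np.r_[p,np.c_[np.zeros(99),np.linspace(44.3,72,99)]]
series(push(p,step=4.8))
E
```

```text
[16, 0.2, 0.0, 0.0, 0.0, 16, 0.2, 0.0, 2.0, 0.0, 16, 0.2, 0.0, 3.7, 0.0, 16, 0.2, 0.0, 4.2, 0.0, 16, 0.2, 0.0, 4.2, 0.0]
cmd end [ 463.7 -131.6   62.6   56.7]
[16, 0.5, -0.3, 0.0, 7.0, 16, 0.9, -0.4, 0.0, 12.0, 16, 1.4, -0.5, 0.0, 15.0, 16, 1.8, -0.4, 0.0, 17.0, 16, 2.3, -0.4, 0.0, 18.0]
[16, 0.4, 0.0, 0.0, 1.0, 16, 0.8, 0.0, 0.0, 1.0, 16, 1.3, 0.0, 0.0, 1.0, 16, 1.7, 0.1, 0.0, 0.0, 16, 2.2, 0.1, 0.0, -1.0]
[16, 0.4, 0.1, 0.0, -1.0, 16, 0.8, 0.1, 0.0, -2.0, 16, 1.3, 0.2, 0.0, -4.0, 16, 1.7, 0.2, 0.0, -6.0, 16, 2.2, 0.3, 0.0, -9.0]
[16, 0.4, 0.1, 0.0, -3.0, 16, 0.9, 0.2, 0.0, -6.0, 16, 1.3, 0.3, 0.0, -10.0, 16, 1.8, 0.4, 0.0, -14.0, 16, 2.3, 0.5, 0.0, -18.0]
[16, 0.4, 0.2, 0.0, -4.0, 16, 0.9, 0.3, 0.0, -9.0, 16, 1.3, 0.4, 0.0, -14.0, 16, 1.9, 0.7, 0.0, -22.0, 16, 2.3, 0.5, 0.0, -22.0]
[16, 0.4, 0.0, 0.0, 0.0, 16, 0.9, 0.0, 0.0, 0.0, 16, 1.3, 0.0, 0.0, 0.0, 16, 1.7, 0.0, 0.0, 0.0, 16, 2.2, 0.0, 0.0, 0.0]
cmd end [542.8 -30.4  62.6  88.7]
```

Emit:
arm_command(series=[16,0.2,0.0,0.0,0.0,16,0.2,0.0,2.0,0.0,16,0.2,0.0,3.7,0.0,16,0.2,0.0,4.2,0.0,16,0.2,0.0,4.2,0.0])

```text
clock: 10.9
eef_pos: [463.2, -130.2, 61.5]
tool_rot: [-3.139, 0.0, 0.991]
force: [-0.5, 0.1, 0.5]
width: 13.6
gripper_force: 0.0
```

Emit:
arm_command(series=[16,0.5,-0.3,0.0,7.0,16,0.9,-0.4,0.0,12.0,16,1.4,-0.5,0.0,15.0,16,1.8,-0.4,0.0,17.0,16,2.3,-0.4,0.0,18.0])

```text
clock: 11.32
eef_pos: [473.6, -109.5, 63.3]
tool_rot: [3.141, -0.001, 0.674]
force: [0.2, -0.2, -0.7]
width: 13.8
gripper_force: 0.1
```

Emit:
arm_command(series=[16,0.4,0.0,0.0,1.0,16,0.8,0.0,0.0,1.0,16,1.3,0.0,0.0,1.0,16,1.7,0.1,0.0,0.0,16,2.2,0.1,0.0,-1.0])

```text
clock: 11.73
eef_pos: [491.0, -96.9, 62.6]
tool_rot: [3.141, 0.0, 0.694]
force: [0.0, -0.3, 0.1]
width: 13.7
gripper_force: 0.1
```

```bash
python3 chk.py
```

```text
[-50.44102311 -21.31196047] 39.772402015283596 [490.97253267 -96.93022827  62.64580015] [ 0.  -0.3  0.1]
[161. 104.] [77, 0, 141, 328, 13527] [-28.3  80. ]
[325.  12.] [248, 0, 193, 35, 3246] [37.2 54. ]
[601.  83.] [540, 0, 100, 165, 2970] [106.6 -47.9]
[219.  55.] [189, 24, 65, 67, 3067] [-0.1 73.2]
[323. 243.] [282, 203, 82, 80, 5060] [-29.4  -2.8]
[597. 322.] [546, 267, 94, 111, 1122] [  31.1 -137.9]
```

The third tablet is cradled at (323,243). Continuing.

Emit:
arm_command(series=[16,0.4,0.1,0.0,-1.0,16,0.8,0.1,0.0,-2.0,16,1.3,0.2,0.0,-4.0,16,1.7,0.2,0.0,-6.0,16,2.2,0.3,0.0,-9.0])

```text
clock: 12.2
eef_pos: [509.5, -84.8, 62.5]
tool_rot: [-3.141, 0.0, 0.853]
force: [-0.3, -0.1, 0.1]
width: 13.4
gripper_force: 0.1
```

Emit:
arm_command(series=[16,0.4,0.1,0.0,-3.0,16,0.9,0.2,0.0,-6.0,16,1.3,0.3,0.0,-10.0,16,1.8,0.4,0.0,-14.0,16,2.3,0.5,0.0,-18.0])

```text
clock: 12.62
eef_pos: [528.6, -70.9, 62.5]
tool_rot: [-3.142, 0.0, 1.169]
force: [-0.3, -0.4, -0.0]
width: 13.4
gripper_force: 0.1
```

Emit:
arm_command(series=[16,0.4,0.2,0.0,-4.0,16,0.9,0.3,0.0,-9.0,16,1.3,0.4,0.0,-14.0,16,1.9,0.7,0.0,-22.0,16,2.3,0.5,0.0,-22.0])

```text
clock: 13.03
eef_pos: [543.4, -51.9, 62.7]
tool_rot: [3.14, -0.0, 1.553]
force: [0.3, 0.3, -0.1]
width: 13.9
gripper_force: 0.1
```

```bash
python3 chk.py
```

```text
[ 1.09100135 24.7671414 ] 88.96749484064286 [543.38599582 -51.85626622  62.72762828] [ 0.3  0.3 -0.1]
[338. 174.] [94, 34, 457, 339, 18487] [ 5.9 79.3]
[319. 137.] [286, 98, 64, 78, 3785] [-1.1 92.6]
[321. 242.] [283, 204, 78, 77, 4751] [-0.3 53.2]
```

Well centred. I'll make the final push, then back off and lift clear.

Emit:
arm_command(series=[16,0.4,0.0,0.0,0.0,16,0.9,0.0,0.0,0.0,16,1.3,0.0,0.0,0.0,16,1.8,0.0,0.0,0.0,16,2.3,0.0,0.0,0.0])

```text
clock: 13.5
eef_pos: [542.4, -28.4, 62.5]
tool_rot: [-3.141, 0.0, 1.547]
force: [-0.3, -0.0, -0.7]
width: 13.7
gripper_force: 0.0
```

Emit:
arm_command(series=[16,0.1,0,0,0,16,0.1,0,0,0,16,0.1,0,0,0,16,0.1,0,0,0,16,0.1,0,0,0])

```text
clock: 13.92
eef_pos: [542.5, -28.4, 62.6]
tool_rot: [3.142, 0.0, 1.547]
force: [0.2, 0.1, -0.4]
width: 13.3
gripper_force: 0.0
```

Emit:
arm_command(series=[16,-1.0,0,0,0,16,-2.0,0,0,0,16,-3.0,0,-2,0,16,-3,0,-5,0,16,-3,0,-8,0])

```text
clock: 14.33
eef_pos: [540.7, -60.9, 142.9]
tool_rot: [-3.139, 0.001, 1.544]
force: [0.5, 0.5, -0.7]
width: 13.7
gripper_force: 0.0
```

Emit:
arm_command(series=[16,-2.0,0,-3,0,16,-4.0,0,-6,0,16,-6,0,-8,0,16,-8,0,-8,0,16,-8,0,-8,0])

```text
clock: 14.75
eef_pos: [539.8, -145.3, 224.8]
tool_rot: [3.137, 0.005, 1.54]
force: [-0.6, -0.5, -0.2]
width: 13.6
gripper_force: 0.0
```

```bash
python3 chk.py; python3 - <<'E'
from h import *
im,d=viewer.get_image('wrist');im2,d2=viewer.get_image('top')
cv2.imwrite('pics/w7.png',np.hstack([cv2.resize(im,(400,300)),cv2.resize(im2[160:360,190:456],(399,300))])[:,:,::-1])
E
```

```text
[ -0.67219153 -68.75049271] 88.22612821733662 [ 539.81469417 -145.32231643  224.78603377] [-0.6 -0.5 -0.2]
[232. 156.] [188, 0, 107, 301, 2996] [-73.6 -11.8]
[411. 148.] [329, 0, 129, 300, 4194] [71.  -6.2]
[320.  40.] [303, 21, 35, 36, 1001] [-1.7 81.2]
[625. 321.] [594, 213, 46, 158, 2768] [ 360.2 -188. ]
[624. 449.] [592, 386, 48, 94, 2153] [ 499.6 -452.1]
```

View pics/w7.png

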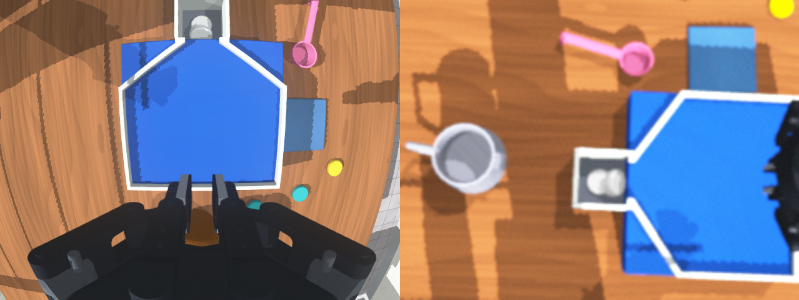

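The tray is empty and the tablets are in the hopper, at (607,181) in the right panel. The scoop, coaster and pitcher are where they stood, and the arm is clear.

```bash
python3 -c "
from cell import workorder;print(workorder.finish_job())"
```

```text
the job is handed in; nothing more can be done
None
```

The three white tablets were pushed along the tray and through the gate into the hopper one at a time, the pitcher, scoop and coaster looked unmoved (the jar was out of the last view), and the job was handed in at about 15 s.

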